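# Latch the specimen carriage under the magnifier

## Robot

A 6-joint arm with a two-finger parallel gripper is mounted at the origin on the work surface. World frame = base frame: x ahead of the robot, y to its left, z up, the work surface at z = 0. Lengths are in m, angles in rad, forces in N, time in s.
With the tool pointing down it reaches from about 0.25 to 0.775 m from the base axis. Payload 8.9 kg.
Tool frame: the origin (TCP) lies at the very end of the fingers, on their centre line; the grasp point (between the pads) lies 19 mm behind it; x points along the fingers, y is the direction in which the jaws open and shut, and the axes are right-handed (so a half turn about x gives the same grasp; the last joint's range is limited). The gripper opens to 85 mm and grips with 20 to 120 N. Pads are 22 mm wide; open, the fingers measure 114 mm over their backs; the gripper's body (76 mm by 85 mm) begins 54 mm behind the grasp point. The pads swing forward as they close: fully open they stand 13 mm farther back than shut.
Start: joints at [-0.139, 0.291, -0.153, 1.127, 0, 1.431], TCP at [0.525, 0, 0.231] pointing down, gripper open.
Joint ranges: [-2.52, 2.52], [-0.91, 1.74], [-1.3, 1.37], [-1.96, 2.02], [-1.52, 1.47], [-3.14, 3.14]. Speed limits (rad/s): [2.22, 2.22, 2.79, 3.14, 3.14, 3.14].

## Interface

Orientations are given as a unit quaternion [x, y, z, w].
In Python, from bench import readout, viewer, bot gives the robot as it stands.
- The arm moves only by the tool jog_arm, never from a script. Its argument "targets" is a list of rows, each a list of 2 entries, a list of its own where there are three numbers: the shift along the tool's x, y, z in cm, then the turn about the tool's x in rad. In form: [[[tx, ty, tz], roll], ...]. A call has 1 to 20 rows; each row shifts and turns the pose as measured when the row begins, along the tool's axes as they then stand; what a row does not reach is not made up. A row lasts 1/10 s, in which the tool goes at most 50 mm and 8.59 degrees, less where a joint would pass 70% of its speed; a pose out of reach is approached as far as the arm can. A call with a gripper value outside its range is refused whole. "hand" is the finger opening in cm, from 0 to 8.54, set as the call begins (left out, the last holds). The fingers move at their own pace and stop on an object; "grip_force" is the grip in N (left out, the last holds). Time passes only in rows, so rows that do not move let the fingers close. It gives the time, the measured TCP pose, the force and the opening at its end, in the units of the state.
- readout.read_state(): the state, without advancing time (a new reading comes with each control period).
- viewer.camera(name): name is "scene" or "side" or "wrist"; returns a dict with "img" (420x560x3 uint8, blue, green, red), "fx", "fy", "cx", "cy" (pixels), "rvec" (rotation vector, rad) and "tvec" (3), from world to camera coordinates, as OpenCV has them. Camera axes: x right, y down, z forward; pixel columns grow to the right and rows downward; lengths in m; the calibration is good to about 2 mm. A picture is of the moment at which its call begins. There is no depth.
- bot.job_done(): hands the job in, once; it reports no verdict.
The state is a dict: "time": time; "joint_positions": joint angles; "qvel": joint speeds; "tau": joint torques, N m; "ee_pos": TCP position; "tool_rot": TCP orientation; "contact_force": force on the tool from outside, world axes, zero at the start; "moment": the same for the moment, N m; "finger_gap": finger opening in m.
Only numpy, scipy, OpenCV 4.12 (cv2) and the standard library are available. Lean on these libraries where they do the work, as an engineer would, in place of code of your own. Each camera call takes 0.05 s, during which the arm holds its last target. There are 200 camera calls.

## Task

Bring the antler specimen under the magnifier: with the fingers push the sprung carriage all the way in to its end stop, then let it go so that it springs back and is caught at mid position by the stop pin. Leave the specimen standing in its well without touching it, do not touch the magnifier, and leave the jar, the cup and the spare antler piece where they stand.

Things in the scene. Friction and masses are not known exactly. Their poses are not given: they have to be found in the camera images.
- stand: Viewing stand, fixed to the table, grey base plate 300 mm (its x) by 150 mm (its y) by 14 mm high. Origin on the table surface, on the carriage's centre line; the base plate runs from x = -135 to +165 mm in this frame. Its +x is the direction in which the carriage is pushed in, z up. The stand's yaw varies by up to about 50 degrees either way from the robot's x.
- carriage (a joint): Travel of the aluminium sprung carriage along the stand's +x, m: 0 fully out (at the start), 0.060 at its end stop. A return spring pushes it back towards 0 with 3.6 N at 0 rising to 7.2 N at 0.060, and a damper adds 55 N per m/s, so a slow push takes about 10 N and the free return is slow (about 0.1 m/s). Once pushed past about 0.037 the stop pin has dropped, and on release the carriage comes back only to 0.036, where the pin holds it.
- push_plate (a point): Point on the outer (-x) face of the carriage's upright push plate, the face to push on. The plate is 80 mm wide (y), 8 mm thick (x), and stands from 27 mm to 83 mm above the table; the point lies midway across it, 60 mm above the table, at x = -125 mm in the stand's frame when the carriage is out. It moves with the carriage and has the stand's axes. Behind (on the -x side of) the plate is free space above the table and base plate.
- well (a point): Centre of the floor of the white square well on the carriage, 35 mm above the table, 143 mm ahead (+x) of the push plate's face; inside 52 by 52 mm, rim 6 mm above its floor. Moves with the carriage and has the stand's axes.
- specimen: Antler slice to be viewed, loose, standing in the well: dark-rimmed bone-coloured disc 42 mm across and 26 mm high. Origin at the centre of its underside, z up.
- stop_pin (a joint): Drop of the spring-loaded vertical stop pin, m: 0 while it rides on the rail along the carriage's side, 0.007 once it has dropped behind the rail's end. It works by itself.
- pin_head (a point): Top of the black round head (18 mm across) of the stop pin, in a dark steel bracket beside the carriage at x = -20, y = -48 mm in the stand's frame; 82 mm above the table when riding, 75 mm when dropped.
- magnifier: Magnifier fixed to the stand: post 14 mm thick and 139 mm high at x = 105, y = 62 mm in the stand's frame, with an arm to the horizontal lens ring. Origin and axes are the stand's.
- lens (a point): Centre of the magnifier's lens ring, 80 mm across and 9 mm thick, 130 mm above the table, at x = 54, y = 0 mm in the stand's frame: above the well when the carriage is latched at 0.036.
- jar: Bystander: amber lidded jar, 64 mm across, 95 mm high, loose on the table beside the stand. Origin at the centre of its underside.
- cup: Bystander: white cup, 68 mm across, 85 mm high, loose on the table beside the stand. Origin at the centre of its underside.
- spare: Bystander: short upright piece of antler, 46 mm across, 45 mm high, loose on the table beside the outer half of the stand. Origin at the centre of its underside.
Not all that is in view belongs to the job. What is shaped like the specimen but blue is not meant.

How it is judged:
By the outcome, as a careful person would: the job done as asked, in the order asked, and still so for the second after the job is handed in, with the robot touching nothing.
It also fails if it takes over 35 s, if anything falls off the work surface, if the arm or the gripper's body presses on something with over 40 N, if the wrist force passes 120 N, or if a joint passes its speed limit or range.

## Working session

There is one attempt and no reset: what is moved stays moved. The work goes in short steps, Python scripts to look and compute and a tool call to move; the robot and the scene stay as the last step left them, time stands still between calls to the robot, and variables do not carry over. Pictures are saved under pics/ and viewed, about 8 in all and at most 12, crops included, and the job is handed in when it is done.

Besides the shell and the picture viewer there is one more tool, called after "Call:" in YAML: its name, and indented under it one key for each argument. jog_arm: Moves the arm, as the interface text tells. Its arguments: {"type":"object","properties":{"targets":{"type":"array"},"hand":{"type":"number"},"grip_force":{"type":"number"}},"required":["targets"]}

```bash
mkdir -p pics; cat > h.py <<'E'
import numpy as np,cv2
from bench import readout,viewer,bot
def cam(n,f=None):
    c=viewer.camera(n)
    if f: cv2.imwrite('pics/'+f,c['img'])
    return c
def ray(c,u,v,z):
    R,_=cv2.Rodrigues(np.array(c['rvec'],float)); t=np.array(c['tvec'],float).ravel()
    o=-R.T@t; d=R.T@np.array([(u-c['cx'])/c['fx'],(v-c['cy'])/c['fy'],1.])
    return o+d*(z-o[2])/d[2]
def proj(c,P):
    R,_=cv2.Rodrigues(np.array(c['rvec'],float));q=R@np.array(P)+np.array(c['tvec'],float).ravel()
    return np.array([c['fx']*q[0]/q[2]+c['cx'],c['fy']*q[1]/q[2]+c['cy']])
E
python3 - <<'E'
from h import *
a=cam('scene','scene0.png');b=cam('side','side0.png')
import pickle;pickle.dump((a,b),open('c.pkl','wb'))
print(readout.read_state())
for c in(a,b):
    R,_=cv2.Rodrigues(np.array(c['rvec'],float));print(-R.T@np.array(c['tvec']).ravel(),R[2])
E
```

```text
{'time': 0.1, 'joint_positions': array([-1.39295696e-01,  2.91188276e-01, -1.54028300e-01,  1.12669789e+00,
        2.04214579e-05,  1.43151878e+00]), 'qvel': array([-0.00010536, -0.0028652 ,  0.00244778,  0.0013035 ,  0.00122028,
       -0.00072814]), 'tau': array([ 6.19868915e-04, -5.37977386e+01,  3.31919432e+01,  9.26249544e-03,
       -2.26563770e-04,  3.33016703e-05]), 'ee_pos': array([5.24622831e-01, 6.56455339e-05, 2.30816678e-01]), 'tool_rot': array([ 0.49977221,  0.50031537, -0.50023672,  0.4996754 ]), 'contact_force': array([-0.52194154, -1.15720907, -0.06122139]), 'moment': array([ 0.02729625,  0.00804375, -0.02519163]), 'finger_gap': 0.08501648303111396}
[0.98360631 0.60010837 0.74069908] [-0.40171702 -0.60369989 -0.68859994]
[ 0.21169655 -0.33288176  0.61563632] [ 0.50969235  0.50766678 -0.69461367]
```

View pics/scene0.png

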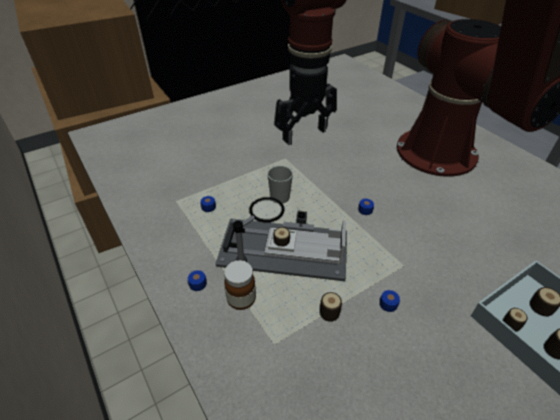

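View pics/side0.png

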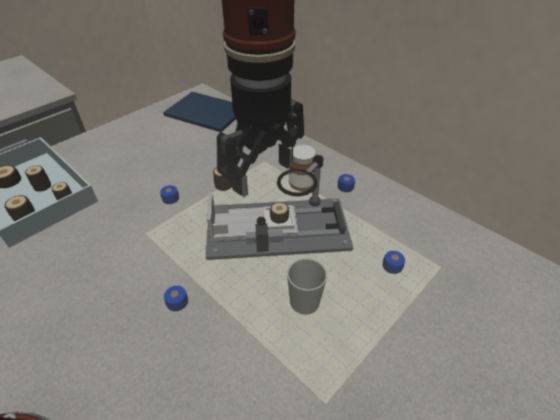

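Scene view: the stand's push plate is at about (345,235), specimen in the white well at (282,236), pin at (302,217), lens ring at (267,208), jar at (240,285), cup at (280,184) and spare at (331,305). Side view: plate at (211,212), specimen at (280,212), pin at (262,222), cup at (306,287). 
Could be mistaken for the specimen: spare (331,305), tray pieces (516,318) and (546,300), and blue discs (208,203), (366,206), (197,280), (390,300). The specimen is the one in the white well. I'll check it in a crop.

```bash
python3 - <<'E'
from h import *
import pickle
a,b=pickle.load(open('c.pkl','rb'))
A=cv2.resize(a['img'][190:320,205:365],None,fx=5,fy=4.5,interpolation=cv2.INTER_CUBIC)
A=cv2.resize(a['img'][195:315,205:365],(800,600),interpolation=cv2.INTER_CUBIC)
B=cv2.resize(b['img'][150:270,200:360],(800,600),interpolation=cv2.INTER_CUBIC)
f=lambda x:np.uint8(255*(x/255.)**.6)
cv2.imwrite('pics/A.png',f(A));cv2.imwrite('pics/B.png',f(B))
E
```

```text
(no output)
```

View pics/A.png

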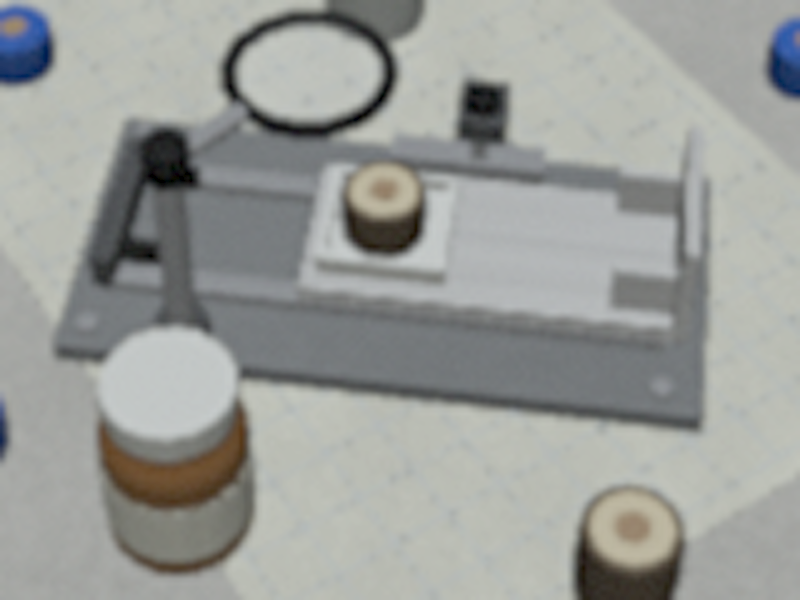

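View pics/B.png

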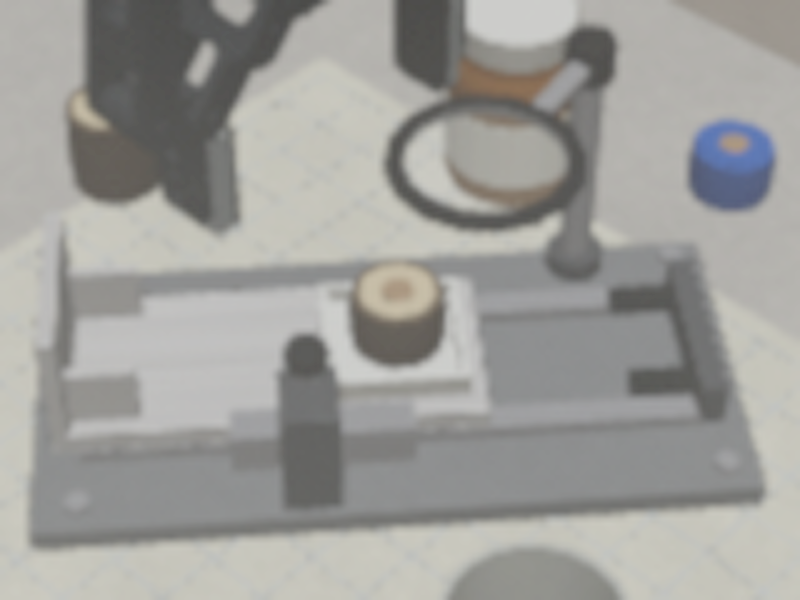

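Scene crop: the antler disc stands in the white well at (282,233), the push plate edge is at (344,232), and the base corners are clear. Side crop: the same specimen is at (280,208), pin head at (261,220), lens at (297,182). Now I'll fit the stand pose.

```bash
python3 - <<'E'
from h import *
import pickle
a,b=pickle.load(open('c.pkl','rb'))
# (cam, crop px, stand xyz)
L=[('a',(700,417),(-.135,.075,.014)),('a',(57,350),(.165,.075,.014)),('a',(384,192),(.018,0,.061)),('a',(484,97),(-.02,-.048,.082)),('a',(309,72),(.054,0,.130)),
('b',(33,537),(-.135,-.075,.014)),('b',(763,492),(.165,-.075,.014)),('b',(693,246),(.165,.075,.014)),('b',(398,292),(.018,0,.061)),('b',(305,350),(-.02,-.048,.082)),('b',(485,162),(.054,0,.130))]
W=[];S=[]
for c,(u,v),s in L:
    if c=='a': w=ray(a,u/5+205-.4,v/5+195-.4,s[2])
    else: w=ray(b,u/5+200-.4,v/5+150-.4,s[2])
    W.append(w[:2]);S.append(s[:2])
W=np.array(W);S=np.array(S)
z=lambda p:p[:,0]+1j*p[:,1]
w,s=z(W),z(S);yaw=np.angle(np.sum((w-w.mean())*np.conj(s-s.mean())))
o=w.mean()-s.mean()*np.exp(1j*yaw);r=w-(o+s*np.exp(1j*yaw))
print(np.degrees(yaw),o);print(np.round(r*1000,1))
g=lambda x,y:o+(x+1j*y)*np.exp(1j*yaw)
for n,p in dict(plate=(-.125,0),back=(-.2,0),end=(-.065,0),spec=(.018,0)).items():print(n,g(*p))
for n,(u,v),h in(('spare',(632,525),.045),('jar',(170,385),.095)):print(n,ray(a,u/5+204.6,v/5+194.6,h))
print('cup',ray(b,306,272,.085))
from scipy.spatial.transform import Rotation as Ro
T=Ro.from_quat(readout.read_state()['tool_rot']).as_matrix();print(T.round(3))
print('goal-dir in tool',T.T@[np.cos(yaw),np.sin(yaw),0])
E
```

```text
-41.168424205613384 (0.6158098504638438+0.08494059126564558j)
[ 3.2-1.4j  0.5+6.5j  4.9+1.5j  3.1+3.5j  1.5+0.2j -0.1-4.9j -5.3-0.5j
 -6.3-1.7j  1.9-0.7j -2.1-1.8j -1.2-0.7j]
plate (0.5217126255366151+0.167224929149562j)
back (0.4652542905802778+0.21659553187991182j)
end (0.5668792935016849+0.12772844696528213j)
spec (0.6293598508533648+0.07309164661036162j)
spare [0.6424477  0.27136815 0.045     ]
jar [0.7814746  0.14235957 0.095     ]
cup [ 0.53214373 -0.08645733  0.085     ]
[[-0.001  1.    -0.   ]
 [ 0.    -0.    -1.   ]
 [-1.    -0.001 -0.   ]]
goal-dir in tool [-0.00094693  0.75278923  0.65826095]
```

Call:
jog_arm:
  targets:
    - [[0, 0, 0], -0.142]
    - [[0, 0, 0], -0.142]
    - [[0, 0, 0], -0.142]
    - [[0, 0, 0], -0.142]
    - [[0, 0, 0], -0.142]
    - [[0, 0, 0], -0.142]
    - [[0, 0, 0], 0]
  hand: 0
  grip_force: 40

```text
time: 0.8
ee_pos: [0.5227, 0.0003, 0.2283]
tool_rot: [0.237, 0.668, -0.238, 0.664]
contact_force: [1.0, 0.7, -0.2]
finger_gap: -0.0002
```

```bash
cat > go.py <<'E'
from h import *
from scipy.spatial.transform import Rotation as Ro
yaw=np.radians(-41.17);o=np.array([.6158,.0849]);X=np.array([np.cos(yaw),np.sin(yaw)]);Y=np.array([-X[1],X[0]])
def st():
    s=readout.read_state();T=Ro.from_quat(s['tool_rot']).as_matrix();d=s['ee_pos'][:2]-o
    print('stand xy',(d@X*1000).round(1),(d@Y*1000).round(1),'z',s['ee_pos'][2].round(4),'t',s['time'],'gap',s['finger_gap'],'tool z yaw',np.degrees(np.arctan2(T[1,2],T[0,2])),'Fx',np.r_[X,0]@s['contact_force'])
    return s,T
def to(x,y,z):
    s,T=st();P=np.r_[o+x*X+y*Y,z];print('cm',(100*T.T@(P-s['ee_pos'])).round(2))
E
python3 -c "
from go import *
to(-.185,0,.231)"
```

```text
stand xy -14.4 -124.9 z 0.2283 t 0.8 gap -0.00022179240571313315 tool z yaw -39.2985024118488 Fx 0.3394426841286349
cm [ -0.22  13.04 -16.64]
```

Call:
jog_arm:
  targets:
    - [[0, 2.2, -2.8], 0.033]
    - [[0, 2.2, -2.8], 0]
    - [[0, 2.2, -2.8], 0]
    - [[0, 2.2, -2.8], 0]
    - [[0, 2.2, -2.8], 0]
    - [[0, 2.2, -2.8], 0]
    - [[0, 0, 0], 0]

```text
time: 1.5
ee_pos: [0.4832, 0.2169, 0.2271]
tool_rot: [0.261, 0.66, -0.263, 0.654]
contact_force: [0.7, -0.6, 0.4]
finger_gap: 0.0001
```

```bash
python3 -c "
from go import *
to(-.185,0,.05)
c=cam('side');cv2.imwrite('pics/s2.png',cv2.resize(c['img'],(800,600)))"
```

```text
stand xy -186.7 12.1 z 0.2271 t 1.5 gap 6.232149809273938e-05 tool z yaw -43.43957696272919 Fx 0.969740693178578
cm [17.71 -1.1   0.34]
```

View pics/s2.png

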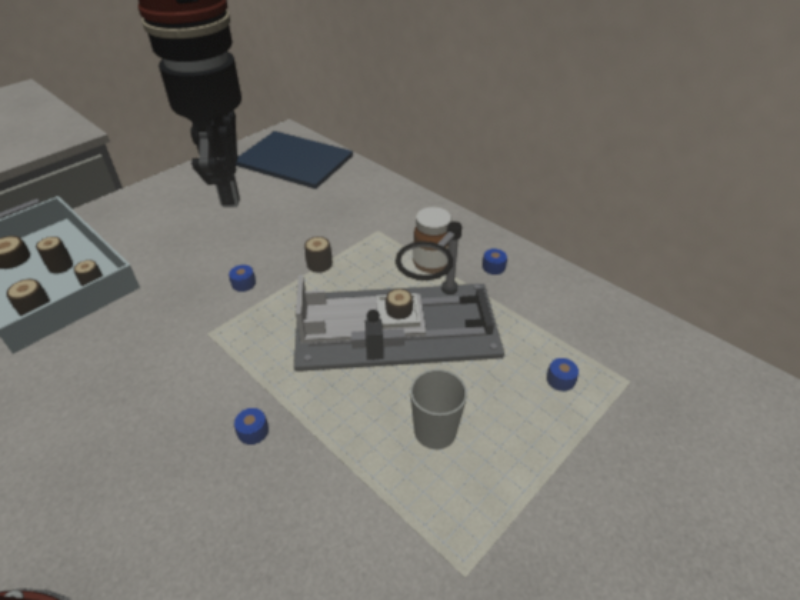

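The closed gripper is behind and above the plate at (228,195), with clear air between it and the plate at (300,300). The blue disc at (242,277) is low. Descending now.

Call:
jog_arm:
  targets:
    - [[3.5, -1.1, 0], -0.04]
    - [[3.5, 0, 0], 0]
    - [[3.5, 0, 0], 0]
    - [[3.5, 0, 0], 0]
    - [[3.0, 0, 0], 0]
    - [[0, 0, 0], 0]

```text
time: 2.15
ee_pos: [0.4765, 0.2022, 0.0527]
tool_rot: [0.254, 0.661, -0.256, 0.658]
contact_force: [0.5, 0.9, 0.3]
finger_gap: 0.0
```

```bash
python3 -c "
from go import *
to(-.185,0,.048)
c=cam('side');cv2.imwrite('pics/s3.png',cv2.resize(c['img'][150:270,140:300],(800,600),interpolation=2))
import pickle;a,b=pickle.load(open('c.pkl','rb'))
w=ray(b,169,192,.026)[:2]-o;print('blue',w@X,w@Y); P=np.r_[o-.125*X,.06];print('plate px in crop',(proj(b,P)-[140,150])*5)"
```

```text
stand xy -182.1 -3.4 z 0.0527 t 2.15 gap 1.786463803464073e-05 tool z yaw -42.3142843406679 Fx -0.20514927036334152
cm [ 0.47  0.33 -0.3 ]
blue -0.22517390121635994 0.11116595272495162
plate px in crop [343.46324324 312.79426345]
```

View pics/s3.png

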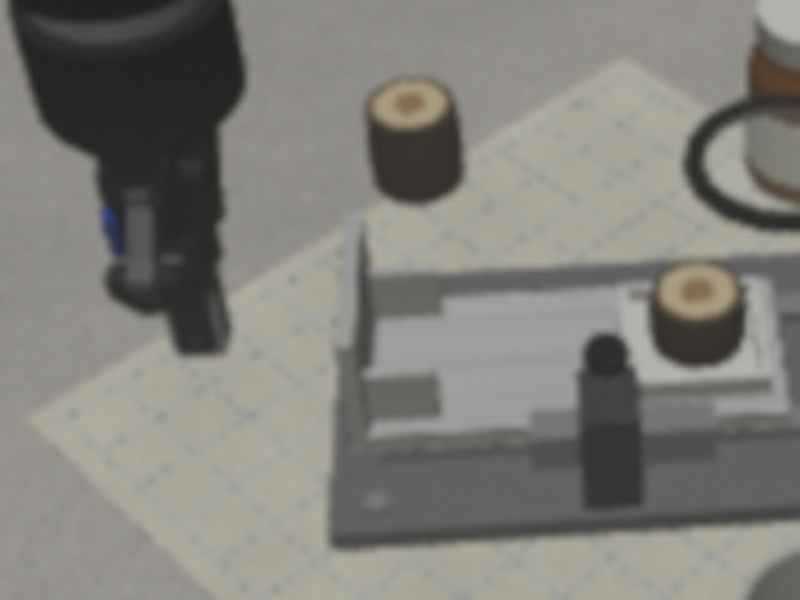

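The fingertips at (200,345) in the crop are level with the lower plate (343,313) and about 45 mm behind it, with nothing in between. I'll approach and then push slowly.

Call:
jog_arm:
  targets:
    - [[0.4, 0.3, 0.8], -0.02]
    - [[0, 0, 0.8], 0]
    - [[0, 0, 0.8], 0]
    - [[0, 0, 0.8], 0]
    - [[0, 0, 0.5], 0]
    - [[0, 0, 0.5], 0]
    - [[0, 0, 0.5], 0]
    - [[0, 0, 0.5], 0]

```text
time: 3.0
ee_pos: [0.5243, 0.17, 0.0565]
tool_rot: [0.251, 0.662, -0.246, 0.662]
contact_force: [-5.7, 5.4, 3.7]
finger_gap: 0.0
```

```bash
python3 -c "
from go import *
to(-.076,0,.048)"
```

```text
stand xy -124.9 3.8 z 0.0565 t 3.0 gap 1.7238094625819282e-05 tool z yaw -41.177328238474125 Fx -7.880141160720246
cm [ 0.83 -0.39  4.9 ]
```

Call:
jog_arm:
  targets:
    - [[0.2, -0.1, 0.6], 0]
    - [[0.2, -0.1, 0.6], 0]
    - [[0.1, -0.1, 0.6], 0]
    - [[0.1, 0, 0.6], 0]
    - [[0.1, 0, 0.6], 0]
    - [[0.1, 0, 0.6], 0]

```text
time: 3.6
ee_pos: [0.5428, 0.1508, 0.0491]
tool_rot: [0.252, 0.67, -0.24, 0.656]
contact_force: [-5.9, 6.1, 6.3]
finger_gap: 0.0001
```

```bash
python3 -c "
from go import *
to(-.076,0,.048)"
```

```text
stand xy -98.4 1.5 z 0.0491 t 3.6 gap 0.00011357915856904512 tool z yaw -40.77009991935204 Fx -8.436922619175517
cm [ 0.05 -0.17  2.24]
```

Call:
jog_arm:
  targets:
    - [[0, 0, 0.7], 0]
    - [[0, 0, 0.7], 0]
    - [[0, 0, 0.7], 0]
    - [[0, 0, 0.7], 0]
    - [[0, 0, 0.7], 0]

```text
time: 4.1
ee_pos: [0.5596, 0.1358, 0.049]
tool_rot: [0.253, 0.679, -0.234, 0.648]
contact_force: [-27.1, 27.9, 25.9]
finger_gap: -0.0
```

```bash
python3 -c "
from go import *
to(-.076,0,.048)
print(Ro.from_quat(readout.read_state()['tool_rot']).as_matrix()[2])"
```

```text
stand xy -75.8 1.3 z 0.049 t 4.1 gap -1.4679033174970044e-05 tool z yaw -40.359223660337925 Fx -38.77176188208851
cm [ 0.1  -0.13 -0.01]
[-0.99872676  0.01052154 -0.0493372 ]
```

```bash
python3 -c "
from go import *
c=cam('side');cv2.imwrite('pics/s4.png',cv2.resize(c['img'][150:270,200:360],(800,600),interpolation=2));st()"
```

```text
stand xy -76.1 1.4 z 0.049 t 4.15 gap 0.0006208503693133475 tool z yaw -40.341986646957324 Fx -25.071500294700805
```

View pics/s4.png

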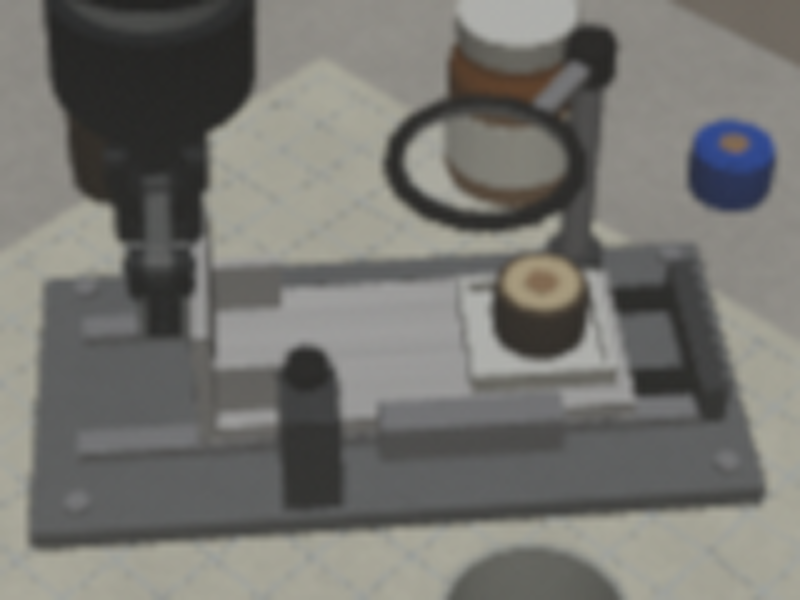

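The carriage sits against the stops at (615,320) and the pin head has dropped to (305,365). The specimen is upright in its well. Now I'll release it straight back.

Call:
jog_arm:
  targets:
    - [[0, 0, -1.5], 0]
    - [[0, 0, -1.5], 0]
    - [[0, 0, -1.5], 0]
    - [[0, 0, -1.5], 0]
    - [[0, 0, -1.5], 0]
    - [[0, 0, -1.5], 0]
    - [[-3, 0, 0], 0]
    - [[-3, 0, 0], 0]
    - [[-3, 0, 0], 0]
    - [[0, 0, 0], 0]

```text
time: 5.15
ee_pos: [0.4845, 0.1971, 0.1466]
tool_rot: [0.252, 0.68, -0.234, 0.648]
contact_force: [-0.1, 0.6, 0.4]
finger_gap: -0.0
```

```bash
python3 -c "
from go import *
c=cam('side');cv2.imwrite('pics/s5.png',cv2.resize(c['img'][150:310,180:380],(800,640))[:600]);st()
w=cam('scene');cv2.imwrite('pics/s6.png',cv2.resize(w['img'][160:325,170:390],(800,600)))"
```

```text
stand xy -173.4 -2.9 z 0.1448 t 5.2 gap -0.00017003636914009827 tool z yaw -40.17802219766665 Fx -0.43665327346078936
```

View pics/s5.png

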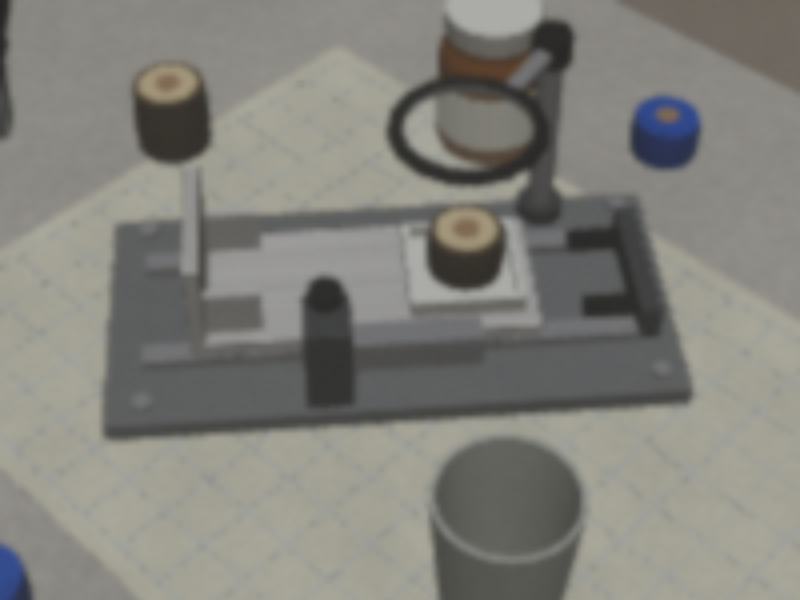

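View pics/s6.png

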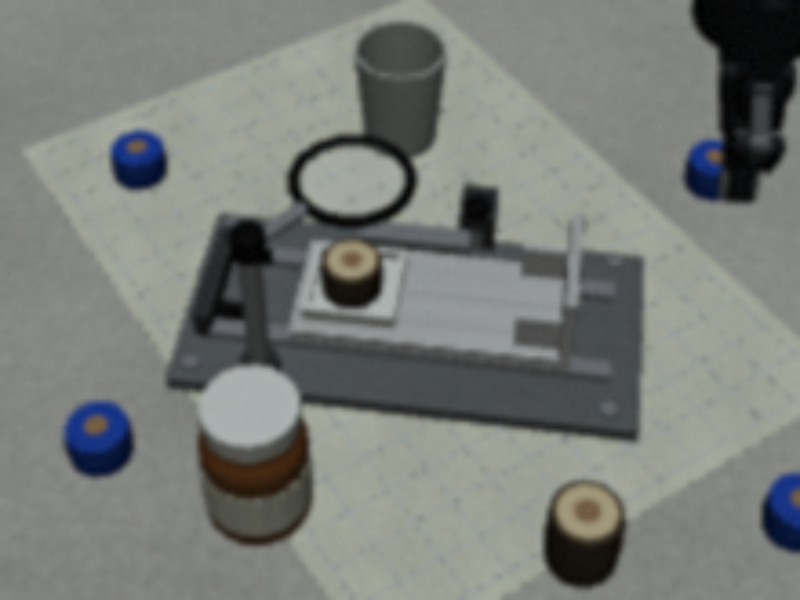

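The rail end rests at the pin, the specimen stands in its well, the arm is clear, and the jar, cup and spare look unmoved. I'll check the specimen's position numerically and hand in.

```bash
python3 -c "
from go import *
import pickle;a,b=pickle.load(open('c.pkl','rb'))
d=ray(b,467/4+179.6,228/4+149.6,.061)-ray(b,398/5+199.6,292/5+149.6,.061);print('side: specimen moved along/across mm',d[:2]@X*1e3,d[:2]@Y*1e3)
k=3.636
d=ray(a,352/k+169.6,260/k+159.6,.061)-ray(a,384/5+204.6,192/5+194.6,.061);print('scene',d[:2]@X*1e3,d[:2]@Y*1e3)
st();bot.job_done()"
```

```text
side: specimen moved along/across mm 35.75748998427343 1.3167383193811482
scene 35.27599336446789 -0.9233893421859104
stand xy -173.8 -3.6 z 0.1434 t 5.25 gap -6.26045487611867e-05 tool z yaw -40.18929769201431 Fx -0.3169207792026329
the job is handed in; nothing more can be done
```

I pushed the carriage in to its end stop with the closed fingers, then backed straight off so it sprang back and was caught by the stop pin. The job was handed in at 5.25 s.

- **End stop:** the force on the fingers rose from about 8 N to 39 N after about 60 mm of travel. The picture showed the carriage against its stops and the pin head dropped.
- **Latched position:** after release the specimen had moved 35.8 mm along the stand in the side view and 35.3 mm in the scene view. The latch position is 36 mm. It stands upright in its well.
- **Surroundings:** the jar, cup, spare antler and magnifier look unmoved in the final pictures; I checked these by eye only. The gripper is clear, with no significant force on it.
- **Small disagreements:** the points used to locate the stand fitted it only to within about 7 mm. The tool tilted about 3° while pushing and did not straighten afterwards. Neither affected the result.

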